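# Seal the shielded test box and step its channel selector three clicks

## Robot

A 6-joint arm with a two-finger parallel gripper is mounted at the origin on a cart in front of the work surface, level with it; the furniture and walls round the work are solid. World frame = base frame: x ahead of the robot, y to its left, z up, the work surface at z = 0. Lengths are in m, angles in rad, forces in N, time in s.
With the tool pointing down it reaches from about 0.25 to 0.725 m from the base axis. Payload 4 kg.
Tool frame: the origin (TCP) lies where the fingers leave the gripper's body, on its centre line; the fingertips stand 73 mm ahead of it and the grasp point (between the pads) lies 54 mm ahead of it (bot.tip_reach is the z of the fingertips in the tool frame, in m); z points along the fingers, x is the direction in which the jaws open and shut, and the axes are right-handed (so a half turn about z gives the same grasp; the last joint's range is limited). The gripper opens to 85 mm and grips with 20 to 120 N. Pads are 22 mm wide; open, the fingers measure 114 mm over their backs; the gripper's body (76 mm by 85 mm) begins 54 mm behind the grasp point. The pads swing forward as they close: fully open they stand 13 mm farther back than shut.
Start: joints at [-1.33, 0.241, 0.005, 1.335, 0, 1.571], TCP at [0.119, -0.486, 0.304] pointing down, gripper open.
Joint ranges: [-2.72, 2.72], [-1.05, 1.87], [-1.09, 1.28], [-1.99, 2.15], [-1.42, 1.44], [-3.14, 3.14]. Speed limits (rad/s): [2.79, 2.79, 3.14, 3.14, 3.14, 3.14].

## Interface

Orientations are given as a unit quaternion [x, y, z, w].
In Python, from workcell import bot, vision, job_done gives the robot as it stands.
- The arm moves only by the tool drive_tool, never from a script. Its argument "steps" is one flat list of numbers, 7 for each row, row after row: the shift along the tool's x, y, z in m, then the turn, a rotation vector about the tool's x, y, z in degrees, then the closure, from -1 (fully open) to 1 (shut). A call has 1 to 8 rows; each row shifts and turns the commanded pose from where the row before left it, along the tool's axes as they then stand; what a row does not reach is not made up. A row lasts 1/12 s, in which the tool goes at most 41.7 mm and 7.16 degrees, less where a joint would pass 70% of its speed; a pose out of reach is approached as far as the arm can. A call is refused whole if a number of a shift passes 0.0417 or a number of a turn 7.16, either way. A call with a gripper value outside its range is refused whole. The fingers move at their own pace and stop on an object; the grip force is fixed at half the most. Time passes only in rows, so rows that do not move let the fingers close. It gives the time, the measured TCP pose, the force and the opening at its end, in the units of the state.
- bot.get_obs(): the state, without advancing time (a new reading comes with each control period).
- vision.camera(name): name is "side" or "top"; returns (picture, depth): 400x640x3 uint8, red, green, blue; 400x640 float32, m along the optical axis (not along the pixel's ray), 0 where there is no reading.
- vision.camera_model(name): a dict with "mtx" (3x3 intrinsics, pixels), "D" ([k1, k2, p1, p2, k3] as OpenCV has them; the pictures are not rectified), "rvec" (rotation vector, rad) and "tvec" (3), from world to camera coordinates, as OpenCV has them. Camera axes: x right, y down, z forward; pixel columns grow to the right and rows downward; lengths in m; the calibration is good to about 2 mm. A picture is of the moment at which its call begins. camera_model takes no time and is no camera call.
- job_done(): hands the job in, once; it reports no verdict.
The state is a dict: "clock": time; "joint_pos": joint angles; "joint_vel": joint speeds; "tau": joint torques, N m; "eef_pos": TCP position; "tool_rot": TCP orientation; "ft_force": force on the tool from outside, world axes, zero at the start; "ft_torque": the same for the moment, N m; "grip_width": finger opening in m.
Only numpy, scipy, OpenCV 4.12 (cv2) and the standard library are available. Lean on these libraries where they do the work, as an engineer would, in place of code of your own. Each camera call takes 0.05 s, during which the arm holds its last target.

## Task

The board in the grey shielded test box is ready for its next measurement. First turn the black T-handle on the lid clockwise (seen from above) as far as it goes, so that the lid is drawn down tight on its gasket; then turn the black pointer knob on the blue selector box exactly three clicks clockwise from where it stands and let go. Leave the loose things on the bench where they are.

Things in the scene. Friction and masses are not known exactly. Their poses are not given: they have to be found in the camera images.
- test_box: fixed aluminium test box, 150 (x) x 140 (y) x 62 mm with its gasket; origin: centre of its underside; x points from its connector face (front) to the lid hinge. The grey lid, 150 x 144 x 10 mm, has its top about 74 mm above the bench when tight, up to 6 mm more at the front when loose. White mark on the lid: bar direction of the T-handle when loose; green: tight (along the box's x).
- t_handle (a point): centre of the black T-handle's bar on the lid, about 0.11 m above the bench, 40 mm in front of the box's centre. The bar is 62 mm long along its own x, 14 mm wide (y) and 18 mm tall (9 mm above and below this point), on a central steel stem 20 mm thick: 20 mm of free space under the bar. It turns about its own z, within 0.04 rad of vertical.
- latch (a joint): turn of the T-handle in rad, positive clockwise seen from above: 0 = loose, 1.35 = tight at its stop. It starts between 0 and 0.25. It stays where it is left; turning takes up to about 0.15 N m.
- lid (a joint): how far the lid has been drawn down on its gasket, in rad about its rear hinge: 0 = loose (front edge about 6 mm proud), 0.040 = tight. It moves only with the T-handle, in proportion (0.0296 rad per rad).
- selector_box: fixed blue box with a grey top, 100 (x) x 96 (y) x 49 mm; origin: centre of its underside. A rotary selector stands in the middle of its top, in an arc of seven white dots, one for each position, 24 degrees (0.419 rad) apart; the middle dot lies towards the box's x (away from the robot).
- knob_grip (a point): grip point of the black pointer knob, on its vertical axis, 69 mm above the bench (the box stands on a 2 mm mat). The knob's bar is 46 mm long along its own x, 12 mm wide (y) and 22 mm tall (10 mm of it above this point), on a flat round skirt 54 mm across, its top 11 mm below this point. Its x points along the white pointer line to the dot it is set to.
- pointer_tip (a point): point near the pointed-to end of the knob's bar, 22 mm from the axis along the knob's own x, at the height of the grip point
- selector (a joint): turn of the pointer knob in rad, positive clockwise seen from above: rests at 0, 0.419, 0.838 ... 2.513 (seven positions, one click = 0.419 rad = 24 degrees), stops just beyond the first and last. A sprung ball snaps it into the nearest position; a click takes 0.15 to 0.2 N m. It starts in one of the first three positions.
- cutters_a: orange-handled side cutters, 126 x 53 x 13 mm, loose bystander; origin: centre of its underside
- cutters_b: red-handled side cutters, 126 x 50 x 13 mm, loose bystander; origin: centre of its underside
- tip_tin: small round tin, 41 mm across, 18 mm tall, loose bystander; origin: centre of its underside
- flux_pen: white pen with a green end, 115 x 14 x 15 mm, loose bystander; origin: centre of its underside
- solder_reel: grey reel of solder wire, 56 mm across, 58 mm tall, standing, loose bystander; origin: centre of its underside

How it is judged:
On the way, in this order (a step that is already met when the one before it is completed fails the run):
1. the T-handle is at its stop and the lid is tight, with the selector still where it stood (value of joint latch above 1.2 rad and value of joint lid above 0.034 rad and distance of pointer_tip from where it was at the start of the episode below 0.005 m), for 0.2 s.
2. the selector has been turned three clicks clockwise (distance of pointer_tip from where it was at the start of the episode between 0.0233 and 0.0283 m), for 0.2 s.
At the end, for the whole second after the job is handed in: The T-handle is within 0.15 rad of its stop (latch over 1.2) and the lid is drawn down by more than 0.034 rad; the selector rests three clicks clockwise of its starting position (pointer tip 23.3 to 28.3 mm from where it started, which is 64 to 80 degrees; two clicks give 17.9 mm and four 32.7 mm) (all of step 2 and value of joint latch above 1.2 rad and value of joint lid above 0.034 rad and velocity of joint selector between -0.05 and 0.05 rad/s); the robot touches nothing.
It fails at once if a loose bystander is pushed more than 20 mm (cutters_a) (distance of cutters_a from where it was at the start of the episode above 0.02 m).
It fails at once if a loose bystander is pushed more than 20 mm (cutters_b) (distance of cutters_b from where it was at the start of the episode above 0.02 m).
It fails at once if a loose bystander is pushed more than 20 mm (tip_tin) (distance of tip_tin from where it was at the start of the episode above 0.02 m).
It fails at once if a loose bystander is pushed more than 20 mm (flux_pen) (distance of flux_pen from where it was at the start of the episode above 0.02 m).
It fails at once if a loose bystander is pushed more than 20 mm (solder_reel) (distance of solder_reel from where it was at the start of the episode above 0.02 m).
It also fails if it takes over 56 s, if anything falls off the work surface, if the arm or the gripper's body presses on something with over 40 N, if the wrist force passes 120 N, or if a joint passes its speed limit or range.

## Working session

There is one attempt and no reset: what is moved stays moved. The work goes in short steps, Python scripts to look and compute and a tool call to move; the robot and the scene stay as the last step left them, time stands still between calls to the robot, and variables do not carry over. Pictures are saved under pics/ and viewed, and the job is handed in when it is done.

Besides the shell and the picture viewer there is one more tool, called after "Request:" as name(argument=value, ...), one argument or row to a line, values as JSON. drive_tool: Moves the arm, as the interface text tells. Its arguments: {"type":"object","properties":{"steps":{"type":"array"}},"required":["steps"]}

```bash
mkdir -p pics; ls; python3 - <<'E'
from workcell import bot, vision
import cv2, numpy as np
for n in ("top","side"):
    p,d=vision.camera(n); cv2.imwrite(f"pics/{n}0.png",p[:,:,::-1]); np.savez(f"{n}0.npz",p=p,d=d)
    m=vision.camera_model(n); print(n,m)
print(bot.get_obs())
E
```

```text
pics
top {'mtx': array([[497.45173268,   0.        , 320.26698916],
       [  0.        , 497.45173268, 194.70212373],
       [  0.        ,   0.        ,   1.        ]]), 'D': array([-0.10096273,  0.        ,  0.        ,  0.        ,  0.        ]), 'rvec': array([ 2.16986819, -2.15014628,  0.0902543 ]), 'tvec': array([-0.07914212,  0.57675218,  1.67988846])}
side {'mtx': array([[390.45799946,   0.        , 322.05491144],
       [  0.        , 390.45799946, 205.23540523],
       [  0.        ,   0.        ,   1.        ]]), 'D': array([0.02315737, 0.        , 0.        , 0.        , 0.        ]), 'rvec': array([ 0.25761871, -2.62216885,  1.50535968]), 'tvec': array([0.5408861 , 0.20028739, 1.02840938])}
{'clock': 0.1, 'joint_pos': array([-1.33001063e+00,  2.41344824e-01,  3.85956476e-03,  1.33518951e+00,
       -1.53109414e-06,  1.57076663e+00]), 'joint_vel': array([ 0.00109514, -0.00044586,  0.002726  , -0.00057653, -0.00109489,
        0.00030337]), 'tau': array([ 7.97664279e-05, -3.73138618e+01,  2.53009987e+01,  1.08754853e-02,
       -1.21332632e-04,  5.56230475e-06]), 'eef_pos': array([ 0.1191312 , -0.48516291,  0.30309849]), 'tool_rot': array([ 7.86922323e-01, -6.17051356e-01, -7.39549845e-04, -5.78967671e-04]), 'ft_force': array([ 0.02949039, -0.23002976, -0.56396985]), 'ft_torque': array([0.01129225, 0.01758985, 0.01034217]), 'grip_width': 0.08529441212825921}
```

View pics/top0.png

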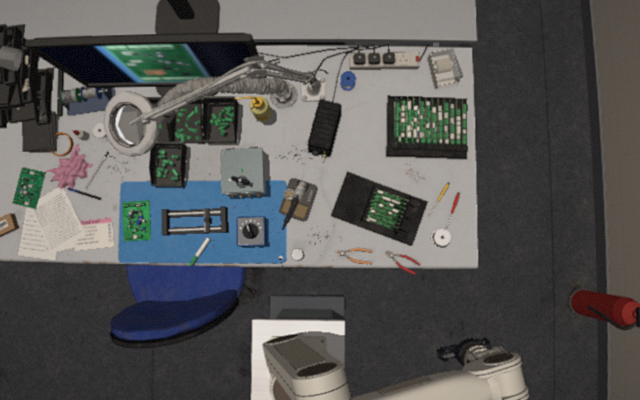

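View pics/side0.png

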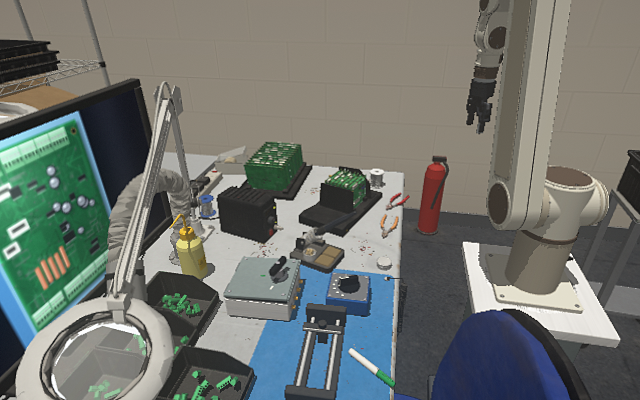

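The top view shows the test box near (244,171) with the T-handle near (240,181), and the selector box near (252,231). Zooming in with top and side crops.

```bash
cat > h.py <<'E'
import cv2, numpy as np
from workcell import vision
def cam(n):
    m=vision.camera_model(n); R=cv2.Rodrigues(m["rvec"])[0]; return m,R,np.array(m["tvec"]).ravel()
def pts_at_z(n,uv,z):
    m,R,t=cam(n); q=cv2.undistortPoints(np.array(uv,float).reshape(-1,1,2),m["mtx"],m["D"]).reshape(-1,2)
    r=np.c_[q,np.ones(len(q))]@R; c=-R.T@t
    s=(z-c[2])/r[:,2]; return c+r*s[:,None]
def cloud(n,d):
    m,R,t=cam(n); v,u=np.mgrid[:d.shape[0],:d.shape[1]]
    q=cv2.undistortPoints(np.stack([u.ravel(),v.ravel()],1).astype(float).reshape(-1,1,2),m["mtx"],m["D"]).reshape(-1,2)
    P=(np.c_[q,np.ones(len(q))]*d.reshape(-1,1)-t)@R
    P[d.ravel()==0]=np.nan
    return P.reshape(*d.shape,3)
def proj(n,P):
    m=vision.camera_model(n); return cv2.projectPoints(np.array(P,float).reshape(-1,1,3),m["rvec"],m["tvec"],m["mtx"],m["D"])[0].reshape(-1,2)
E
python3 - <<'E'
from h import *
T=np.load("top0.npz"); S=np.load("side0.npz")
a=T['p'][140:260,200:300][:,:,::-1]; cv2.imwrite("pics/tc.png",cv2.resize(a,None,fx=5,fy=5,interpolation=cv2.INTER_CUBIC))
a=S['p'][240:340,210:400][:,:,::-1]; cv2.imwrite("pics/sc.png",cv2.resize(a,None,fx=4,fy=4,interpolation=cv2.INTER_CUBIC))
C=cloud("top",T['d'])
np.set_printoptions(precision=3,suppress=True)
for uv in [(250,232),(235,240),(243,160),(240,180),(300,255),(130,130),(180,90),(295,200),(195,220),(200,250)]: print(uv,C[uv[1],uv[0]])
C=cloud("side",S['d'])
for uv in [(240,275),(278,270),(348,282),(320,315),(165,100),(120,250),(325,318)]: print('s',uv,C[uv[1],uv[0]])
E
```

```text
(250, 232) [0.446 0.158 0.076]
(235, 240) [ 0.419  0.222 -0.001]
(243, 160) [0.689 0.188 0.075]
(240, 180) [0.615 0.189 0.116]
(300, 255) [ 0.37  -0.006  0.013]
(130, 130) [0.77  0.547 0.173]
(180, 90) [0.855 0.338 0.324]
(295, 200) [0.551 0.007 0.107]
(195, 220) [ 0.488  0.367 -0.003]
(200, 250) [0.383 0.34  0.018]
s (240, 275) [0.713 0.201 0.075]
s (278, 270) [0.614 0.205 0.109]
s (348, 282) [0.454 0.169 0.068]
s (320, 315) [0.502 0.267 0.05 ]
s (165, 100) [0.87  0.118 0.468]
s (120, 250) [0.832 0.402 0.28 ]
s (325, 318) [0.491 0.266 0.042]
```

View pics/tc.png

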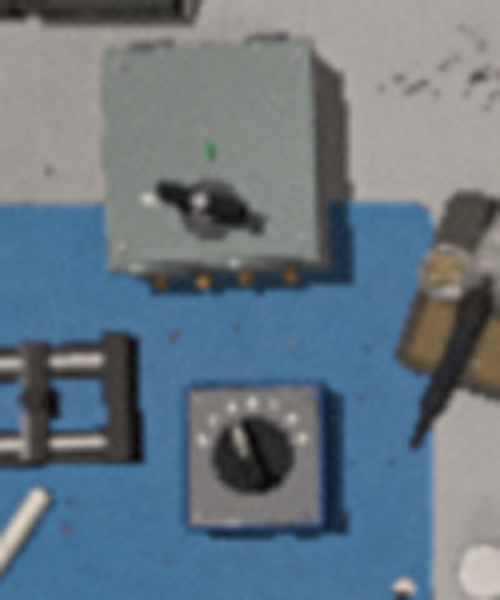

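View pics/sc.png

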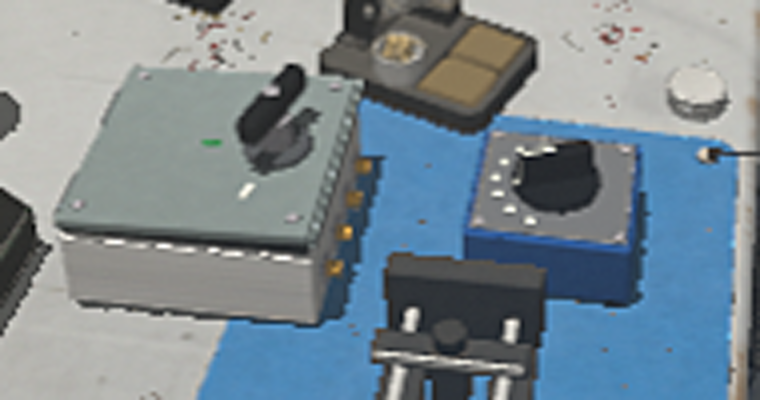

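```bash
cat > m.py <<'E'
from h import *
np.set_printoptions(precision=4,suppress=True)
def bar(Q):
    c=cv2.minAreaRect((Q[:,:2]*1000).astype(np.float32)); b=Q[:,:2]-Q[:,:2].mean(0); w,V=np.linalg.eigh(b.T@b)
    return len(Q),Q.mean(0),"rect",c,"pca",np.degrees(np.arctan2(V[1,1],V[0,1]))%180
E
python3 - <<'E'
from m import *
from workcell import bot
print(bot.tip_reach)
for n in("top","side"):
    T=np.load(n+"0.npz"); C=cloud(n,T['d']).reshape(-1,3); col=T['p'].reshape(-1,3).astype(int)
    ok=~np.isnan(C[:,0])
    def sel(cx,cy,r,z0,z1): return C[ok&(np.hypot(C[:,0]-cx,C[:,1]-cy)<r)&(C[:,2]>z0)&(C[:,2]<z1)]
    print(n,"T",bar(sel(.615,.189,.05,.098,.14)))
    print(n,"K",bar(sel(.446,.158,.04,.068,.1)))
    Q=sel(.446,.158,.09,.044,.056); print("selbox top",bar(Q))
    Q=sel(.655,.19,.11,.066,.09); print("lid",bar(Q), np.linalg.lstsq(np.c_[Q,][:, :2]@np.eye(2,3)+[0,0,1],Q[:,2],rcond=None)[0])
E
python3 - <<'E'
from m import *
T=np.load("top0.npz");p=T['p']
for n,(r0,r1,c0,c1),f in(("top",(212,252,232,272),14),("top",(165,195,222,258),14)):
    a=p[r0:r1,c0:c1][:,:,::-1]; cv2.imwrite(f"pics/z{r0}.png",cv2.resize(a,None,fx=f,fy=f,interpolation=cv2.INTER_CUBIC))
E
```

```text
0.0726
top T (88, array([0.6155, 0.1888, 0.1176]), 'rect', ((614.7842407226562, 189.3341522216797), (62.5023193359375, 16.858991622924805), 75.6130142211914), 'pca', np.float64(75.67537015404847))
top K (56, array([0.4505, 0.1605, 0.0775]), 'rect', ((447.00628662109375, 165.73789978027344), (45.08002853393555, 32.430633544921875), 38.7227897644043), 'pca', np.float64(26.503043396252963))
selbox top (592, array([0.4513, 0.1603, 0.0505]), 'rect', ((451.402587890625, 179.39950561523438), (98.51690673828125, 130.45352172851562), 0.9734076261520386), 'pca', np.float64(177.97717222101005))
lid (1799, array([0.6541, 0.1911, 0.0759]), 'rect', ((655.3543701171875, 192.90000915527344), (157.80902099609375, 147.0735321044922), 3.144536018371582), 'pca', np.float64(5.373904868294886)) [-0.0349  0.0003  0.0987]
side T (193, array([0.6161, 0.1981, 0.1141]), 'rect', ((616.1311645507812, 194.01075744628906), (62.83529281616211, 17.313873291015625), 70.56979370117188), 'pca', np.float64(72.81967066217209))
side K (120, array([0.4524, 0.1668, 0.0759]), 'rect', ((452.2652893066406, 163.95065307617188), (45.93741226196289, 16.345083236694336), 29.877269744873047), 'pca', np.float64(26.594854939304867))
selbox top (868, array([0.4511, 0.176 , 0.0505]), 'rect', ((452.4579772949219, 164.63034057617188), (99.80780029296875, 97.86316680908203), 1.7832010984420776), 'pca', np.float64(5.23588486194933))
lid (2491, array([0.6539, 0.2071, 0.0759]), 'rect', ((656.88134765625, 194.92901611328125), (158.99700927734375, 148.61920166015625), 3.0373623371124268), 'pca', np.float64(168.22764334732818)) [-0.0344 -0.0075  0.0999]
```

View pics/z212.png

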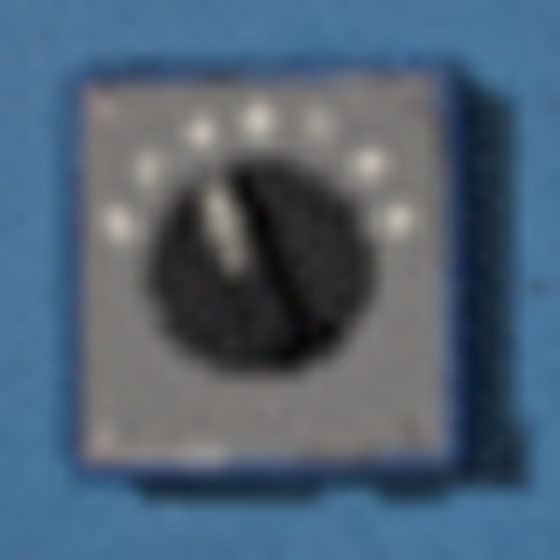

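View pics/z165.png

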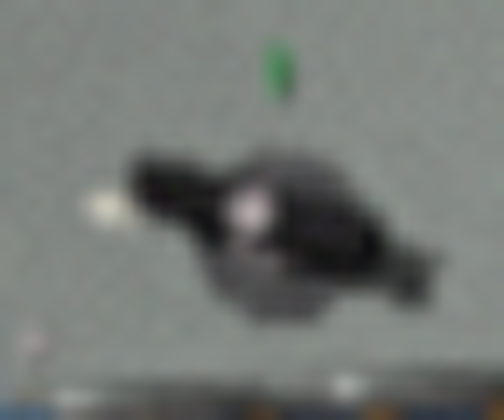

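Request:
drive_tool(
  steps=[0,0,0,0,0,-7,-1,0,0,0,0,0,-7,-1],
)

```text
clock: 0.27
eef_pos: [0.1192, -0.4853, 0.3033]
tool_rot: [0.858, -0.514, -0.0, -0.0]
ft_force: [-0.0, -0.5, -0.1]
grip_width: 0.0856
```

```bash
cat > s.py <<'E'
from workcell import bot
import numpy as np, sys
from scipy.spatial.transform import Rotation as R
np.set_printoptions(precision=4,suppress=True)
def st():
    o=bot.get_obs(); r=R.from_quat(o["tool_rot"]).as_matrix()
    print("t",o["clock"],"p",o["eef_pos"],"head",np.degrees(np.arctan2(r[1,0],r[0,0])),"z",r[:,2],"F",o["ft_force"],"M",o["ft_torque"],"w",o["grip_width"],"q",o["joint_pos"])
    return o["eef_pos"],r
if __name__=="__main__":
    p,r=st()
    if len(sys.argv)>3: print("tool delta",r.T@(np.array(list(map(float,sys.argv[1:4])))-p))
E
python3 s.py 0.6155 0.191 0.3
```

```text
t 0.2667 p [ 0.1192 -0.4853  0.3033] head -61.869611669172045 z [-0.0003  0.0013 -1.    ] F [-0.0497 -0.4732 -0.1236] M [-0.0157 -0.0354  0.0335] w 0.0855676022955254 q [-1.33    0.2412  0.0042  1.3352 -0.      1.3206]
tool delta [-0.3624 -0.7566  0.004 ]
```

Request:
drive_tool(
  steps=[0,0,0,0,0,-7.1,-1,0,0,0,0,0,-7.1,-1,0,0,0,0,0,-7.1,-1,0,0,0,0,0,-7.1,-1,0,0,0,0,0,-7.1,-1,0,0,0,0,0,-7.1,-1,0,0,0,0,0,-7.1,-1,0,0,0,0,0,-7.1,-1],
)

```text
clock: 0.93
eef_pos: [0.1191, -0.4853, 0.3034]
tool_rot: [0.999, -0.044, -0.0, -0.001]
ft_force: [-0.0, 0.2, 0.2]
grip_width: 0.085
```

Request:
drive_tool(
  steps=[0,0,0,0,0,-7.1,-1,0,0,0,0,0,-7.1,-1,0,0,0,0,0,-7.1,-1,0,0,0,0,0,-7.1,-1,0,0,0,0,0,-7.1,-1,0,0,0,0,0,-7.1,-1,0,0,0,0,0,-7.1,-1,0,0,0,0,0,-7.1,-1],
)

```text
clock: 1.6
eef_pos: [0.1191, -0.4853, 0.3034]
tool_rot: [0.9, 0.436, 0.0, -0.001]
ft_force: [-0.5, 0.0, 0.6]
grip_width: 0.0852
```

Request:
drive_tool(
  steps=[0,0,0,0,0,-7.1,-1,0,0,0,0,0,-7.1,-1,0,0,0,0,0,-7.1,-1,0,0,0,0,0,-7.1,-1,0,0,0,0,0,-7.1,-1,0,0,0,0,0,-7.1,-1,0,0,0,0,0,-7.1,-1,0,0,0,0,0,-7.1,-1],
)

```text
clock: 2.27
eef_pos: [0.1192, -0.4853, 0.3034]
tool_rot: [0.584, 0.812, 0.0, -0.0]
ft_force: [-0.1, -0.2, -0.1]
grip_width: 0.0857
```

Request:
drive_tool(
  steps=[0,0,0,0,0,-7.1,-1,0,0,0,0,0,-7.1,-1,0,0,0,0,0,-7.1,-1,0,0,0,0,0,-7.1,-1,0,0,0,0,0,-7.1,-1,0,0,0,0,0,-7.1,-1,0,0,0,0,0,-7.1,-1,0,0,0,0,0,-7.1,-1],
)

```text
clock: 2.93
eef_pos: [0.1191, -0.4853, 0.3034]
tool_rot: [0.128, 0.992, 0.001, -0.0]
ft_force: [-0.1, -0.2, 0.1]
grip_width: 0.0857
```

```bash
python3 s.py 0.6155 0.191 0.26
```

```text
t 2.9333 p [ 0.1191 -0.4853  0.3034] head 165.3465033506471 z [-0.0003  0.0013 -1.    ] F [-0.1035 -0.157   0.053 ] M [ 0.0392 -0.0223  0.0447] w 0.08567151484615153 q [-1.33    0.2411  0.0042  1.3353 -0.     -2.6451]
tool delta [-0.3092  0.7798  0.0441]
```

Request:
drive_tool(
  steps=[-0.0129,0.0325,0,0,0,0,-1,-0.0129,0.0325,0,0,0,0,-1,-0.0129,0.0325,0,0,0,0,-1,-0.0129,0.0325,0,0,0,0,-1,-0.0129,0.0325,0,0,0,0,-1,-0.0129,0.0325,0,0,0,0,-1,-0.0129,0.0325,0,0,0,0,-1,-0.0129,0.0325,0,0,0,0,-1],
)

```text
clock: 3.6
eef_pos: [0.2866, -0.2595, 0.3037]
tool_rot: [0.131, 0.991, 0.0, -0.0]
ft_force: [1.1, -0.4, -0.1]
grip_width: 0.0853
```

Request:
drive_tool(
  steps=[-0.0129,0.0325,0,0,0,0,-1,-0.0129,0.0325,0,0,0,0,-1,-0.0129,0.0325,0,0,0,0,-1,-0.0129,0.0325,0,0,0,0,-1,-0.0129,0.0325,0,0,0,0,-1,-0.0129,0.0325,0,0,0,0,-1,-0.0129,0.0325,0,0,0,0,-1,-0.0129,0.0325,0,0,0,0,-1],
)

```text
clock: 4.27
eef_pos: [0.4537, -0.035, 0.3036]
tool_rot: [0.13, 0.991, -0.0, -0.0]
ft_force: [0.2, -0.9, -0.6]
grip_width: 0.0852
```

Request:
drive_tool(
  steps=[-0.0129,0.0325,0,0,0,0,-1,-0.0129,0.0325,0,0,0,0,-1,-0.0129,0.0325,0,0,0,0,-1,-0.0129,0.0325,0,0,0,0,-1,-0.0129,0.0325,0,0,0,0,-1,-0.0129,0.0325,0,0,0,0,-1,-0.0129,0.0325,0,0,0,0,-1,-0.0129,0.0325,0,0,0,0,-1],
)

```text
clock: 4.93
eef_pos: [0.6207, 0.1892, 0.3031]
tool_rot: [0.13, 0.991, -0.0, -0.001]
ft_force: [1.3, -0.0, 0.6]
grip_width: 0.0852
```

```bash
python3 s.py 0.6155 0.191 0.176; python3 - <<'E'
from h import *
for n in("side","top"):
    p,d=vision.camera(n); np.savez(n+"1.npz",p=p,d=d)
    a=p[180:360,180:480] if n=="side" else p[120:300,150:400]
    cv2.imwrite(f"pics/{n}1.png",cv2.resize(a[:,:,::-1],None,fx=2.5,fy=2.5))
E
```

```text
t 4.9333 p [0.6207 0.1892 0.3031] head 165.00992845558224 z [-0.0012 -0.0005 -1.    ] F [ 1.2783 -0.0132  0.6405] M [-0.0214 -0.051   0.0237] w 0.0852330958920631 q [ 0.2958  0.5519  0.4668  1.4869 -0.0001 -1.0133]
tool delta [0.0054 0.0005 0.1271]
```

View pics/side1.png

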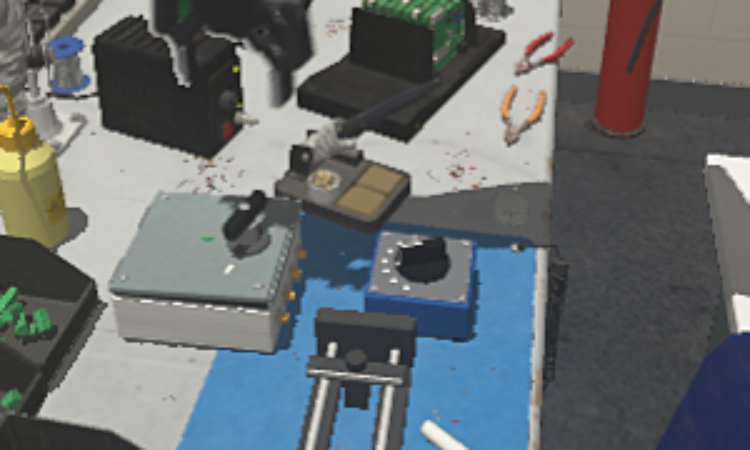

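View pics/top1.png

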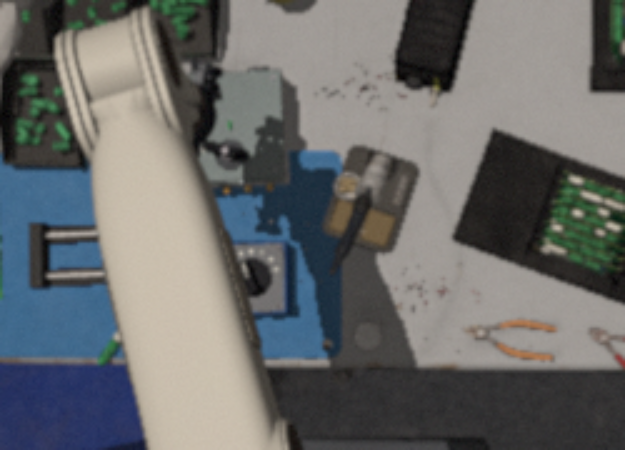

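The arm is over the T-handle: in the side crop the gripper hovers above the lid at about (230,40), with the handle at (243,215). All bystanders are undisturbed. Descending.

Request:
drive_tool(
  steps=[0.002,0,0.02,0,0,0,-1,0.002,0,0.02,0,0,0,-1,0,0,0.02,0,0,0,-1,0,0,0.02,0,0,0,-1,0,0,0,0,0,0,-1],
)

```text
clock: 5.45
eef_pos: [0.6135, 0.1874, 0.2186]
tool_rot: [0.131, 0.991, -0.002, -0.005]
ft_force: [-0.9, -0.7, -1.9]
grip_width: 0.0857
```

```bash
python3 s.py 0.6155 0.191 0.176; python3 - <<'E'
from h import *
for n in("side",):
    p,d=vision.camera(n); np.savez(n+"2.npz",p=p,d=d)
    a=p[180:320,200:380]
    cv2.imwrite(f"pics/{n}2.png",cv2.resize(a[:,:,::-1],None,fx=4,fy=4,interpolation=cv2.INTER_CUBIC))
E
python3 s.py
```

```text
t 5.45 p [0.6135 0.1874 0.2186] head 164.97610608915963 z [-0.0096 -0.0031 -0.9999] F [-0.8805 -0.6869 -1.9064] M [-0.0161  0.0757  0.034 ] w 0.08565954302220305 q [ 0.2965  0.5731  0.283   1.2907 -0.0002 -1.0121]
tool delta [-0.0014  0.0042  0.0426]
t 5.5 p [0.6144 0.1877 0.2211] head 164.97321806000022 z [-0.0066 -0.0021 -1.    ] F [-0.6848 -0.0957 -0.0174] M [0.018  0.0151 0.0191] w 0.08536219446112966 q [ 0.2965  0.5715  0.2868  1.293  -0.0001 -1.012 ]
```

View pics/side2.png

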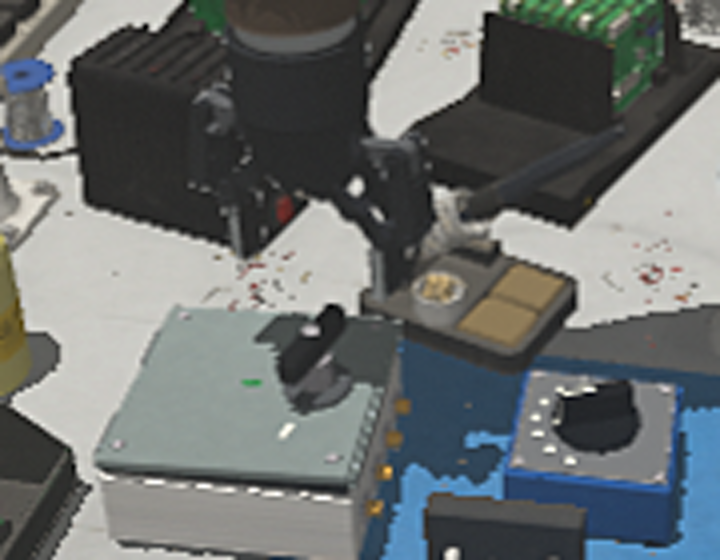

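Request:
drive_tool(
  steps=[0,0.0034,0,0,0,0,-1,0,0,0.012,0,0,0,-1,0,0,0.012,0,0,0,-1,0,0,0.01,0,0,0,-1,0,0,0.01,0,0,0,-1,0,0,0,0,0,0,-1,0,0,0,0,0,0,-1],
)

```text
clock: 6.08
eef_pos: [0.6171, 0.1919, 0.1798]
tool_rot: [0.131, 0.991, -0.0, -0.0]
ft_force: [-0.4, 0.2, 0.7]
grip_width: 0.0857
```

```bash
python3 s.py 0.6155 0.191 0.177; python3 - <<'E'
from h import *
for n in("side",):
    p,d=vision.camera(n); np.savez(n+"3.npz",p=p,d=d)
    a=p[180:320,200:380]
    cv2.imwrite(f"pics/{n}3.png",cv2.resize(a[:,:,::-1],None,fx=4,fy=4,interpolation=cv2.INTER_CUBIC))
E
```

```text
t 6.0833 p [0.6171 0.1919 0.1798] head 164.99108918883942 z [-0.0007 -0.0002 -1.    ] F [-0.4204  0.1834  0.7489] M [-0.0246  0.0421  0.0151] w 0.08566544855280803 q [ 0.3015  0.6015  0.2281  1.1981  0.     -1.0073]
tool delta [ 0.0013 -0.0013  0.0028]
```

View pics/side3.png

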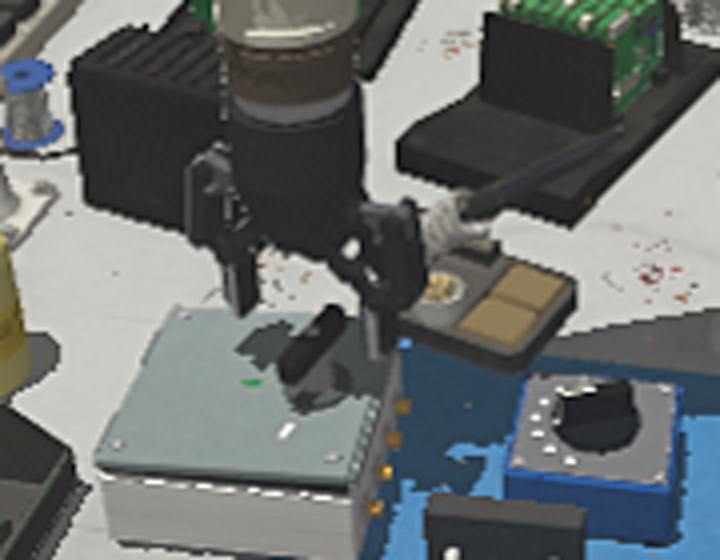

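Request:
drive_tool(
  steps=[0.001,-0.001,0.0025,0,0,0,-1,0,0,0,0,0,0,0,0,0,0,0,0,0,0.5,0,0,0,0,0,0,0.8,0,0,0,0,0,0,1,0,0,0,0,0,0,1,0,0,0,0,0,0,1,0,0,0,0,0,0,1],
)

```text
clock: 6.8
eef_pos: [0.6174, 0.1909, 0.1779]
tool_rot: [0.131, 0.991, -0.0, 0.002]
ft_force: [5.0, -1.8, -0.6]
grip_width: 0.0122
```

```bash
python3 s.py 0.6155 0.191 0.177; python3 - <<'E'
from h import *
for n in("side",):
    p,d=vision.camera(n); np.savez(n+"4.npz",p=p,d=d)
    a=p[180:320,200:380]
    cv2.imwrite(f"pics/{n}4.png",cv2.resize(a[:,:,::-1],None,fx=4,fy=4,interpolation=cv2.INTER_CUBIC))
E
```

```text
t 6.8 p [0.6174 0.1909 0.1779] head 164.96201837301058 z [ 0.0036 -0.0006 -1.    ] F [ 4.9862 -1.8223 -0.5604] M [-0.2273 -0.5657  0.0532] w 0.012152529983404835 q [ 0.3004  0.6003  0.221   1.1883 -0.0016 -1.0079]
tool delta [ 0.0019 -0.0004  0.0009]
```

View pics/side4.png

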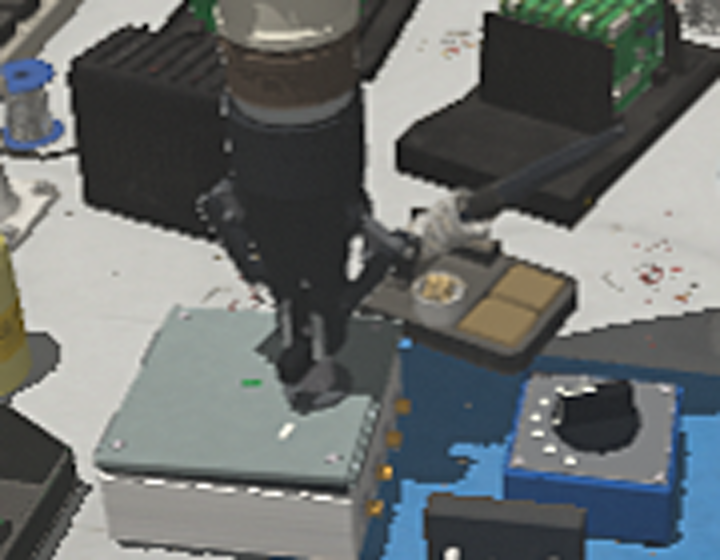

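Request:
drive_tool(
  steps=[-0.0012,0,0,0,0,0,1,0,0,0,0,0,4,1,0,0,0,0,0,4,1,0,0,0,0,0,4,1,0,0,0,0,0,4,1,0,0,0,0,0,4,1,0,0,0,0,0,4,1,0,0,0,0,0,4,1],
)

```text
clock: 7.52
eef_pos: [0.617, 0.1909, 0.1763]
tool_rot: [0.368, 0.93, -0.0, -0.0]
ft_force: [2.8, -0.4, -4.6]
grip_width: 0.0121
```

```bash
python3 s.py
```

```text
t 7.5167 p [0.617  0.1909 0.1763] head 136.81157067004796 z [-0.0011 -0.0005 -1.    ] F [ 2.8389 -0.3748 -4.637 ] M [-0.1112 -0.5693  0.0963] w 0.012146856441099311 q [ 0.3001  0.6036  0.2224  1.1908 -0.0002 -0.5169]
```

Request:
drive_tool(
  steps=[0,0,0.0008,0,0,4,1,0,0,0.0005,0,0,4,1,0,0,0.0005,0,0,4,1,0,0,0.0003,0,0,4,1,0,0,0.0003,0,0,4,1,0,0,0.0003,0,0,4,1,0,0,0.0003,0,0,4,1,0,0,0.0003,0,0,4,1],
)

```text
clock: 8.18
eef_pos: [0.6163, 0.191, 0.1744]
tool_rot: [0.61, 0.792, -0.001, -0.001]
ft_force: [-3.8, -0.2, 3.7]
grip_width: 0.0125
```

```bash
python3 s.py
```

```text
t 8.1833 p [0.6163 0.191  0.1744] head 104.83531115191467 z [-0.0017 -0.0005 -1.    ] F [-3.7817 -0.1726  3.6976] M [-0.408   0.3368  0.1414] w 0.01253961571334506 q [0.3005 0.6041 0.218  1.1864 0.     0.0416]
```

Request:
drive_tool(
  steps=[0,0,0.0002,0,0,3,1,0,0,0.0002,0,0,3,1,0,0,0.0002,0,0,3,1,0,0,0,0,0,2,1,0,0,0,0,0,0,1],
)

```text
clock: 8.6
eef_pos: [0.616, 0.191, 0.1737]
tool_rot: [0.682, 0.731, -0.001, -0.001]
ft_force: [-3.0, -0.8, 3.4]
grip_width: 0.0123
```

```bash
python3 s.py
```

```text
t 8.6 p [0.616  0.191  0.1737] head 93.99175116611903 z [-0.0022 -0.0005 -1.    ] F [-3.018  -0.8284  3.3562] M [-0.3786  0.543  -0.0704] w 0.012261818925261512 q [0.3006 0.6045 0.2168 1.1854 0.0002 0.2309]
```

Request:
drive_tool(
  steps=[0,0,0,0,0,2,1,0,0,0,0,0,1,1,0,0,0,0,0,0,1],
)

```text
clock: 8.85
eef_pos: [0.616, 0.1911, 0.1736]
tool_rot: [0.7, 0.714, -0.001, -0.001]
ft_force: [-5.5, -1.0, 6.2]
grip_width: 0.0121
```

```bash
python3 s.py
```

```text
t 8.85 p [0.616  0.1911 0.1736] head 91.15669529202279 z [-0.0024 -0.0004 -1.    ] F [-5.5268 -1.0063  6.1853] M [-0.4095  1.0353  0.9318] w 0.012060897239802814 q [0.3007 0.6046 0.2168 1.1853 0.0003 0.2805]
```

Request:
drive_tool(
  steps=[0,0,0,0,0,-1.5,1,0,0,0,0,0,0,0.3,0,0,0,0,0,0,-1,0,0,0,0,0,0,-1,0,0,0,0,0,0,-1,0,0,0,0,0,0,-1,0,0,0,0,0,0,-1],
)

```text
clock: 9.43
eef_pos: [0.6173, 0.191, 0.1734]
tool_rot: [0.692, 0.722, 0.0, 0.0]
ft_force: [-0.8, -0.1, 0.0]
grip_width: 0.0831
```

Request:
drive_tool(
  steps=[0,0,-0.02,0,0,0,-1,0,0,-0.02,0,0,0,-1,0,0,-0.02,0,0,0,-1,0,0,-0.02,0,0,0,-1,0,0,0,0,0,0,-1],
)

```text
clock: 9.85
eef_pos: [0.6191, 0.1915, 0.2587]
tool_rot: [0.692, 0.722, 0.004, 0.002]
ft_force: [0.8, -0.0, 0.8]
grip_width: 0.0856
```

```bash
python3 s.py 0.4515 0.1625 0.25; python3 - <<'E'
from m import *
n="side"
p,d=vision.camera(n); np.savez(n+"5.npz",p=p,d=d)
a=p[180:320,200:380]
cv2.imwrite(f"pics/{n}5.png",cv2.resize(a[:,:,::-1],None,fx=4,fy=4,interpolation=cv2.INTER_CUBIC))
C=cloud(n,d).reshape(-1,3)
def sel(cx,cy,r,z0,z1): return C[(np.hypot(C[:,0]-cx,C[:,1]-cy)<r)&(C[:,2]>z0)&(C[:,2]<z1)]
print("T",bar(sel(.617,.191,.045,.092,.13)))
print("K",bar(sel(.4515,.1625,.04,.068,.1)))
E
```

```text
t 9.85 p [0.6191 0.1915 0.2587] head 92.48687360869599 z [ 0.0084  0.0026 -1.    ] F [ 0.8429 -0.0232  0.8475] M [ 0.06   -0.0761  0.0365] w 0.08563474055209036 q [0.3    0.5546 0.3568 1.3642 0.     0.2566]
tool delta [-0.0218 -0.1688  0.0072]
T (243, array([0.6153, 0.1961, 0.1084]), 'rect', ((616.574951171875, 194.79156494140625), (64.6640853881836, 18.221118927001953), 6.136892795562744), 'pca', np.float64(4.7494116063057845))
K (125, array([0.4521, 0.1669, 0.0757]), 'rect', ((452.5724792480469, 164.56919860839844), (45.550819396972656, 14.237067222595215), 24.266368865966797), 'pca', np.float64(25.205237391441727))
```

View pics/side5.png

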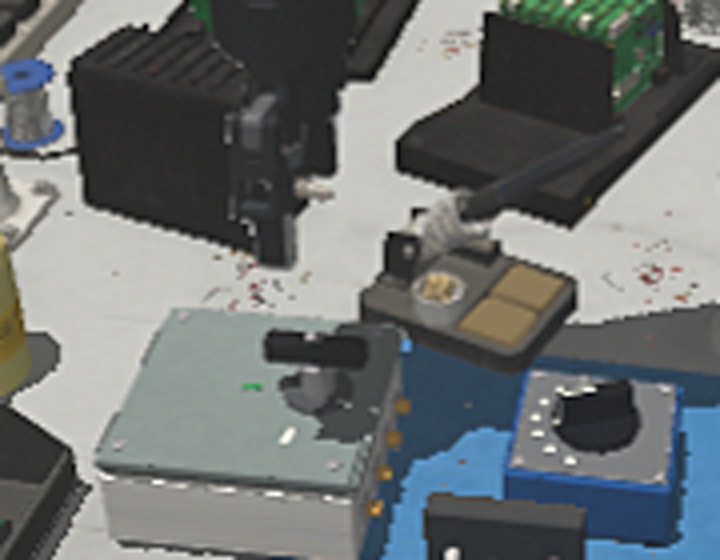

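The handle bar now points at the green mark in the side crop (bar at (315,350), green at (252,386)). The lid gap has closed, and the stop was felt at 0.93 N m. The knob is unchanged. Moving over to it.

Request:
drive_tool(
  steps=[-0.0036,-0.0277,0,0,0,0,-1,-0.0036,-0.0277,0,0,0,0,-1,-0.0036,-0.0277,0,0,0,0,-1,-0.0036,-0.0277,0,0,0,0,-1,-0.0036,-0.0277,0,0,0,0,-1,-0.0036,-0.0277,0,0,0,0,-1,0,0,0,0,0,-6,-1,0,0,0,0,0,-6,-1],
)

```text
clock: 10.57
eef_pos: [0.4497, 0.1616, 0.2524]
tool_rot: [0.61, 0.792, -0.001, -0.001]
ft_force: [0.8, 1.6, -0.2]
grip_width: 0.0852
```

Request:
drive_tool(
  steps=[0,0,0.0,0,0,-6,-1,0,0,0.02,0,0,-5,-1,0,0,0.02,0,0,0,-1,0,0,0.02,0,0,0,-1,0,0,0,0,0,0,-1,0,0,0,0,0,0,-1],
)

```text
clock: 11.07
eef_pos: [0.4508, 0.1617, 0.192]
tool_rot: [0.534, 0.846, -0.002, -0.001]
ft_force: [0.1, -0.7, 0.5]
grip_width: 0.085
```

```bash
python3 s.py 0.452 0.1618 0.136;  python3 - <<'E'
from m import *
n="side"
p,d=vision.camera(n); np.savez(n+"6.npz",p=p,d=d)
a=p[180:320,250:430]
cv2.imwrite(f"pics/{n}6.png",cv2.resize(a[:,:,::-1],None,fx=4,fy=4,interpolation=cv2.INTER_CUBIC))
E
```

```text
t 11.0667 p [0.4508 0.1617 0.192 ] head 115.49094784148159 z [-0.0041 -0.0014 -1.    ] F [ 0.1251 -0.6577  0.5355] M [0.0936 0.0428 0.0864] w 0.08500925605656835 q [ 0.3444  0.2836 -0.2435  1.048   0.     -0.1005]
tool delta [-0.0005  0.0014  0.056 ]
```

View pics/side6.png

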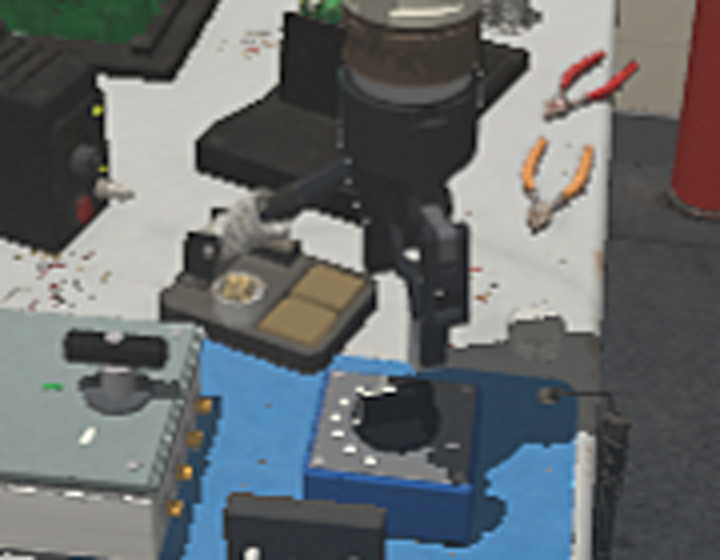

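The open gripper is aligned above the knob, which is at about (395,410) in the crop. Descending to grasp height.

Request:
drive_tool(
  steps=[0,0.001,0.015,0,0,0,-1,0,0,0.015,0,0,0,-1,0,0,0.015,0,0,0,-1,0,0,0.008,0,0,0,-1,0,0,0,0,0,0,-1,0,0,0,0,0,0,-1,0,0,0,0,0,0,-1],
)

```text
clock: 11.7
eef_pos: [0.4538, 0.1629, 0.1417]
tool_rot: [0.534, 0.846, 0.001, 0.001]
ft_force: [-0.2, -0.1, 0.2]
grip_width: 0.0849
```

```bash
python3 s.py 0.452 0.1618 0.136;  python3 - <<'E'
from m import *
n="side"
p,d=vision.camera(n); np.savez(n+"7.npz",p=p,d=d)
a=p[180:320,250:430]
cv2.imwrite(f"pics/{n}7.png",cv2.resize(a[:,:,::-1],None,fx=4,fy=4,interpolation=cv2.INTER_CUBIC))
E
```

```text
t 11.7 p [0.4538 0.1629 0.1417] head 115.49487042925594 z [ 0.002   0.0007 -1.    ] F [-0.2253 -0.0545  0.2319] M [ 0.0022  0.0219 -0.0574] w 0.08492794275829137 q [ 0.3446  0.3425 -0.3103  0.9159  0.     -0.1004]
tool delta [-0.0002 -0.0021  0.0057]
```

View pics/side7.png

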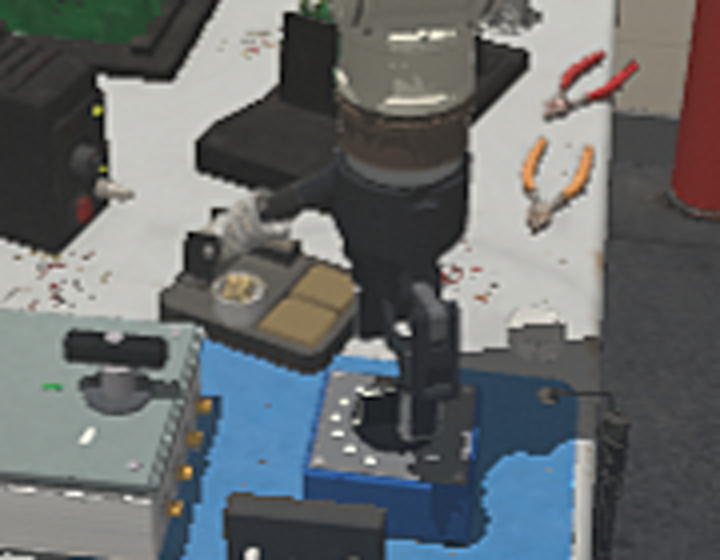

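Request:
drive_tool(
  steps=[0,-0.0015,0.0055,0,0,0,-1,0,0,0,0,0,0,0,0,0,0,0,0,0,0.5,0,0,0,0,0,0,0.8,0,0,0,0,0,0,1,0,0,0,0,0,0,1,0,0,0,0,0,0,1,0,0,0,0,0,0,1],
)

```text
clock: 12.42
eef_pos: [0.4515, 0.1623, 0.1353]
tool_rot: [0.533, 0.846, 0.0, -0.0]
ft_force: [-1.7, 0.9, 2.8]
grip_width: 0.0104
```

```bash
python3 s.py 0.452 0.1618 0.136;  python3 - <<'E'
from m import *
n="side"
p,d=vision.camera(n); np.savez(n+"8.npz",p=p,d=d)
a=p[180:320,250:430]
cv2.imwrite(f"pics/{n}8.png",cv2.resize(a[:,:,::-1],None,fx=4,fy=4,interpolation=cv2.INTER_CUBIC))
E
```

```text
t 12.4167 p [0.4515 0.1623 0.1353] head 115.51929023124707 z [-0.0002  0.0009 -1.    ] F [-1.6548  0.9496  2.8233] M [0.167  0.2846 0.0235] w 0.010366408932877826 q [ 0.3446  0.3477 -0.3226  0.9003  0.0009 -0.1008]
tool delta [-0.0006  0.0002 -0.0007]
```

View pics/side8.png

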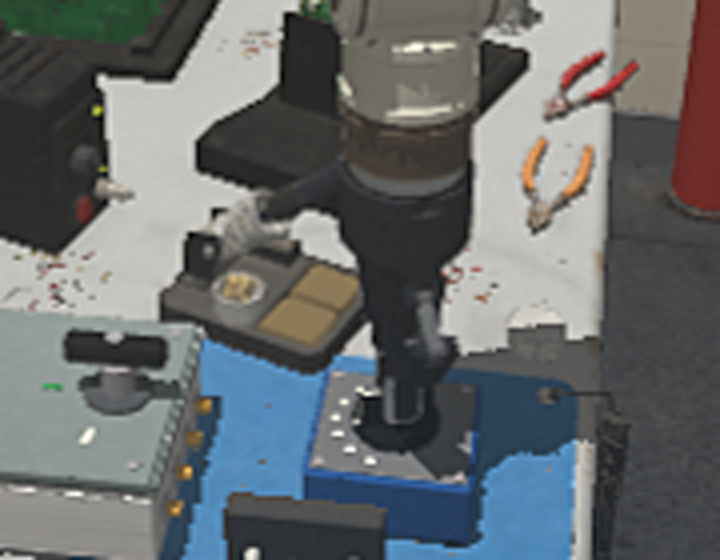

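Request:
drive_tool(
  steps=[0,0,0,0,0,5,1,0,0,0,0,0,5,1,0,0,0,0,0,5,1,0,0,0,0,0,5,1,0,0,0,0,0,5,1,0,0,0,0,0,5,1,0,0,0,0,0,5,1,0,0,0,0,0,5,1],
)

```text
clock: 13.13
eef_pos: [0.4515, 0.163, 0.1353]
tool_rot: [0.792, 0.611, 0.001, -0.001]
ft_force: [-1.6, 4.0, 2.1]
grip_width: 0.0107
```

Request:
drive_tool(
  steps=[0,0,0,0,0,5,1,0,0,0,0,0,5,1,0,0,0,0,0,5,1,0,0,0,0,0,5,1,0,0,0,0,0,5,1,0,0,0,0,0,5,1,0,0,0,0,0,2,1,0,0,0,0,0,0,1],
)

```text
clock: 13.8
eef_pos: [0.4518, 0.1635, 0.1353]
tool_rot: [0.929, 0.371, 0.001, -0.002]
ft_force: [-0.1, 6.0, 1.3]
grip_width: 0.0105
```

```bash
python3 s.py
```

```text
t 13.8 p [0.4518 0.1635 0.1353] head 43.49512412145761 z [ 0.0003  0.0039 -1.    ] F [-0.0853  6.0153  1.2964] M [ 1.025   0.1664 -0.0414] w 0.010496594404528029 q [ 0.3455  0.3479 -0.3222  0.899   0.0036  1.1572]
```

Turned exactly 72° with almost no residual torque. Opening and lifting.

Request:
drive_tool(
  steps=[0,0,0,0,0,0,0.5,0,0,0,0,0,0,-1,0,0,0,0,0,0,-1,0,0,0,0,0,0,-1,0,0,0,0,0,0,-1,0,0,0,0,0,0,-1,0,0,0,0,0,0,-1],
)

```text
clock: 14.38
eef_pos: [0.4516, 0.1618, 0.135]
tool_rot: [0.929, 0.37, -0.0, 0.0]
ft_force: [-0.1, 0.2, 0.9]
grip_width: 0.0851
```

Request:
drive_tool(
  steps=[0,0,-0.015,0,0,0,-1,0,0,-0.02,0,0,0,-1,0,0,-0.03,0,0,0,-1,0,0,-0.03,0,0,0,-1,0,0,-0.03,0,0,0,-1,0,0,-0.02,0,0,0,-1,0,0,0,0,0,0,-1,0,0,0,0,0,0,-1],
)

```text
clock: 15.05
eef_pos: [0.4523, 0.1622, 0.2813]
tool_rot: [0.929, 0.371, 0.002, 0.0]
ft_force: [-0.9, 0.6, 0.3]
grip_width: 0.0854
```

```bash
python3 s.py;  python3 - <<'E'
from m import *
n="side"
p,d=vision.camera(n); np.savez(n+"9.npz",p=p,d=d)
a=p[180:320,250:430]
cv2.imwrite(f"pics/{n}9.png",cv2.resize(a[:,:,::-1],None,fx=4,fy=4,interpolation=cv2.INTER_CUBIC))
C=cloud(n,d).reshape(-1,3)
def sel(cx,cy,r,z0,z1): return C[(np.hypot(C[:,0]-cx,C[:,1]-cy)<r)&(C[:,2]>z0)&(C[:,2]<z1)]
print("T",bar(sel(.617,.191,.045,.092,.13)))
print("K",bar(sel(.4515,.1625,.04,.068,.1)))
E
```

```text
t 15.05 p [0.4523 0.1622 0.2813] head 43.49342589281065 z [ 0.0032  0.0011 -1.    ] F [-0.8646  0.5989  0.2545] M [-0.0076 -0.0472 -0.016 ] w 0.08539188287364945 q [ 0.3443  0.2113 -0.0925  1.2636 -0.0001  1.156 ]
T (239, array([0.6153, 0.1962, 0.1088]), 'rect', ((617.0216064453125, 194.81532287597656), (65.03191375732422, 16.09210205078125), 3.6550545692443848), 'pca', np.float64(4.293238986482663))
K (105, array([0.4519, 0.1675, 0.0765]), 'rect', ((452.5322570800781, 164.68569946289062), (12.023777961730957, 46.37326431274414), 42.5926513671875), 'pca', np.float64(135.08286173319658))
```

View pics/side9.png

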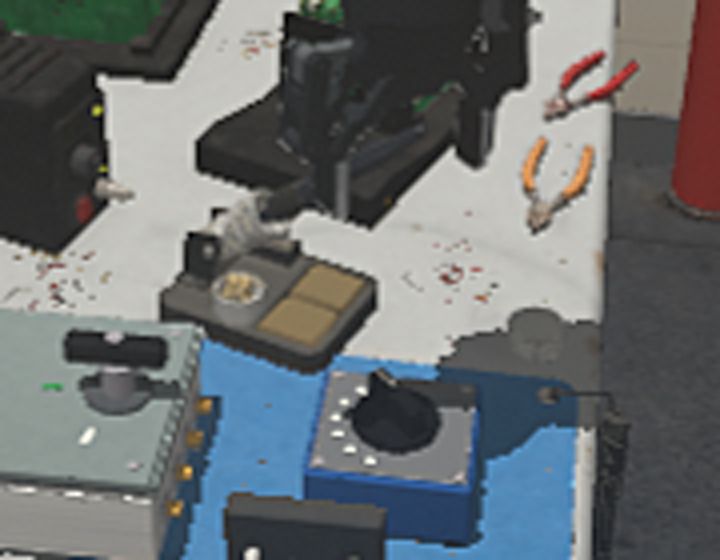

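The knob now stands at about -46°, from +25.5° at the start, so it has turned 72°. The T-handle still lies along the green mark, and the gripper is clear.

```bash
python3 -c "
from workcell import job_done; print(job_done())"
```

```text
the job is handed in; nothing more can be done
None
```

I turned the T-handle clockwise to its stop, then turned the selector knob three clicks clockwise, let go and lifted clear. The job was handed in at about 15 s on the robot's clock.

- **T-handle and lid:** the turning moment rose to 0.93 N m at the stop. Afterwards the side camera showed the bar along the green mark, at about 4° in world heading, with the lid gap closed. I did not measure the lid's final angle. Camera headings scattered by a few degrees.
- **Selector:** the gripper turned 72.0°. The side camera measured the knob at about +25.5° before and between −45° and −47° after, so about 71 to 72°, which is three clicks. Almost no turning moment remained before I let go.
- **Bystanders and contact:** both cutters and the tin looked unmoved in the last side picture. The pen and the reel were outside that crop, so I did not check them at the end. The gripper was open and free, and wrist forces in the readings I took stayed under about 10 N.

The side camera placed objects about 2 to 4 mm further left (+y) than they were. I allowed for this by combining both cameras and watching the contact forces.

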